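Bring the padlock round to the turntable's window and lay it beside its key

TASK

Turn the parts turntable (its upright rim pegs are there to be pushed) until the pocket with the padlock stands squarely at the open window in the middle of the front, and let it come to rest there; then lift the padlock out and lay it, without dropping it, lengthwise and flat in the empty wide lane of the job tray, beside its key. Leave the other parts in their pockets and the key in its lane, and do not knock over the oil bottle or the plug adapter.

Things in the scene. Friction and masses are not known exactly. Their poses are not given: they have to be found in the camera images.
- stand: the fixed pedestal stand; its round plate is 240 mm across, top at z = 0.076; origin on the axis at z = 0, its x points away from the window; place and facing vary. A wire guard covers the rear half of the disc: seven 5 mm wires fan from a hub at x = 35 mm to a half ring of 122 mm radius at z = 0.146, on four posts at that radius, 30 and 90 degrees either side of its x. Pegs and parts pass under it
- turntable: aluminium disc 224 mm across turning on the stand, origin on its axis at z = 0.078; pocket floors at z = 0.088. Five 4 mm dividers and a rim wall, 5 mm high, form five open pockets centred 70 mm from the axis, midway between the pegs. It turns both ways without stops against a steady friction of 0.15 N m (about 1.5 N at a peg) and stays where it is left
- spindle (a point): top of the fixed spindle post (20 mm diameter) on the turntable's axis, at z = 0.104; the direction from here to the window is the window's direction
- window (a point): the loading point at the open front of the turntable: fixed with the stand, 70 mm from the axis on the side that faces the robot, at pocket floor height (z = 0.088). A small steel index plate on the stand's edge marks its direction. A pocket stands at the window when its centre lies here
- padlock: the wanted part, the only padlock on the turntable: a steel padlock lying flat on its back, 61 mm (its x) by 40 mm (its y), 19 mm high; origin at the middle of its underside. The solid body is a straight-sided block from x = -30 to +4 mm (its middle at x = -13 mm, where to grip it across y); the thin shackle reaches to x = +30 mm. 0.17 to 0.35 kg. At any yaw in any pocket, at the start at least 20 degrees from the window
- peg0 (a point): top centre of one of the five upright steel drive pegs (10 mm diameter) at the outer ends of the turntable's dividers, 104 mm from its axis and 72 degrees apart; the tops are at z = 0.138, 45 mm above the dividers
- peg1 (a point): top centre of one of the five upright steel drive pegs (10 mm diameter) at the outer ends of the turntable's dividers, 104 mm from its axis and 72 degrees apart; the tops are at z = 0.138, 45 mm above the dividers
- peg2 (a point): top centre of one of the five upright steel drive pegs (10 mm diameter) at the outer ends of the turntable's dividers, 104 mm from its axis and 72 degrees apart; the tops are at z = 0.138, 45 mm above the dividers
- peg3 (a point): top centre of one of the five upright steel drive pegs (10 mm diameter) at the outer ends of the turntable's dividers, 104 mm from its axis and 72 degrees apart; the tops are at z = 0.138, 45 mm above the dividers
- peg4 (a point): top centre of one of the five upright steel drive pegs (10 mm diameter) at the outer ends of the turntable's dividers, 104 mm from its axis and 72 degrees apart; the tops are at z = 0.138, 45 mm above the dividers
- lock_cylinder: a euro lock cylinder lying on its side, 31 x 64 x 22 mm; origin at the middle of its underside; lies in another pocket of the turntable and must stay in it
- bolt: a bolt lying on its side, 17 x 56 x 19 mm (it may roll over in its pocket); origin at the middle of its underside; lies in another pocket of the turntable and must stay in it
- small_tape: a roll of tape lying flat, 55 mm across, 19 mm high; origin at the middle of its underside; lies in another pocket of the turntable and must stay in it
- eye_loupe: a conical eye loupe, 44 mm across, 28 mm high; origin at the middle of its underside; lies in another pocket of the turntable and must stay in it
- empty_lane (a point): centre of the floor (z = 0.004) of the empty lane of the job tray; the lane is 92 mm long (along the tray's x) and 54 mm wide, its walls 4 mm thick and 5 mm above the floor (tops at z = 0.009)
- job_tray: a fixed low steel tray on the bench in front of the turntable, 100 x 100 mm, 9 mm high, at any yaw; origin at the middle of its underside. A divider along its x splits it into a wide empty lane centred at y = -19 mm and a narrow lane (34 mm wide) centred at y = +29 mm, which holds the key
- lock_key: a key with a plastic head, 75 x 25 x 9 mm, lying along the narrow lane of the job tray; origin at the middle of its underside; to stay there
- oil_bottle: an oil bottle standing upright on the bench between the tray and the vice, 40 mm across, 123 mm high; origin at the middle of its underside; must not be knocked over. The fixed vice to its right is 148 mm high
- adapter: a plug adapter standing on the bench left of the tray, 36 x 44 mm, 52 mm high; origin at the middle of its underside; must not be knocked over

How it is judged:
By the outcome, as a careful person would: the job done as asked, in the order asked, and still so for the second after the job is handed in, with the robot touching nothing.
It also fails if it takes over 61 s, if anything falls off the work surface, if the arm or the gripper's body presses on something with over 40 N, if the wrist force passes 120 N, or if a joint passes its speed limit or range.

ROBOT

A 6-joint arm with a two-finger parallel gripper is mounted at the origin on a cart in front of the work surface, level with it; the furniture and walls round the work are solid. World frame = base frame: x ahead of the robot, y to its left, z up, the work surface at z = 0. Lengths are in m, angles in degrees, forces in N, time in s.
With the tool pointing down it reaches from about 0.375 to 0.9 m from the base axis. Payload 3.1 kg.
Tool frame: the origin (TCP) lies between the finger pads; the fingertips stand 11 mm ahead of it and the grasp point (between the pads) lies 8 mm behind it; z points along the fingers, y is the line along which they close (so a half turn about z gives the same grasp; the last joint's range is limited). The gripper opens to 87 mm and grips with 3 to 60 N. Pads are 19 mm wide; open, the fingers measure 117 mm over their backs; the gripper's body (75 mm by 190 mm) begins 51 mm behind the grasp point.
Start: joints at [-73.31, 30.224, 82.088, -0, 67.689, -10.227], TCP at [0.283, -0.557, 0.234] pointing down, gripper open.
Joint ranges: [-176.69, 176.69], [-43.24, 126.21], [12.49, 139.97], [-82, 262], [0, 151.66], [-163.58, 163.58]. Speed limits (degrees/s): [159.86, 159.86, 180, 180, 180, 180].

INTERFACE

Orientations are given as a 3x3 rotation matrix whose columns are the frame's x, y, z axes.
In Python, from rig import bot, viewer, workorder, nets gives the robot as it stands. The module is installed in compiled form; this text tells all that it offers.
- The arm moves only by the tool move_arm, never from a script. Its argument "increments" is a list of rows, each a list of 7 numbers: the shift along the tool's x, y, z normalised to -1 to 1, where 1 is 0.3 m, then the turn, a rotation vector about the tool's x, y, z normalised to -1 to 1, where 1 is pi rad, then the opening, from 0 (shut) to 1 (fully open). In form: [[tx, ty, tz, wx, wy, wz, grip], ...]. A call has 1 to 10 rows; each row is the pose to reach, as a shift and turn from the pose commanded when the call began, along the tool's axes at that moment, turning the shorter way round; what a row does not reach only later rows make up. A row lasts 1/12 s, in which the tool goes at most 41.7 mm and 7.16 degrees, less where a joint would pass 70% of its speed; a pose out of reach is approached as far as the arm can. A call with a number of a shift or a turn outside -1 to 1 is refused whole. A call with a gripper value outside its range is refused whole. The fingers move at their own pace and stop on an object; the grip force is fixed at half the most. Time passes only in rows, so rows that repeat a pose let the fingers close. It gives the time, the measured TCP pose, the force, the opening and the grip force at its end, in the units of the state.
- bot.read_state(): the state, without advancing time (a new reading comes with each control period).
- viewer.capture(name): name is "scene" or "top"; returns a dict with "image" (480x640x3 uint8, blue, green, red), "K" (3x3 intrinsics, pixels), "eye" and "orientation" of the camera in the world. Camera axes: x right, y up, looking along -z (the intrinsics and any distortion apply to the point x, -y, -z); pixel columns grow to the right and rows downward; lengths in m; the calibration is good to about 2 mm. A picture is of the moment at which its call begins. There is no depth.
- workorder.hand_in(): hands the job in; it is judged then, once.
Trained networks look in the newest picture that a camera, given by its name, has taken for a name from the list of things; names that differ only in an ending like _2 or _b are one class to them, and where a whole thing is asked for, a point or a joint stands for the part that bears it (a point fixed in the world has none). Each returns a list of dicts, best first, with "conf" (0 to 1); they miss things now and then, are a little off and sometimes report something else, mostly with a low value. They report only what shows in the picture. A call takes as long as a camera call.
- nets.find_in(camera, thing): "location" ([column, row] in pixels, amid what is visible of it).
The state is a dict: "time_s": time; "joint_positions": joint angles; "qvel": joint speeds; "tau": joint torques, N m; "position": TCP position; "tcp_rot": TCP orientation; "force": force on the tool from outside, world axes, zero at the start; "moment": the same for the moment, N m; "opening": opening from 0.0 (shut) to 1.0 (fully open); "grasp_force": force on a finger pad.
Only numpy, scipy, OpenCV 4.12 (cv2) and the standard library are available. Lean on these libraries where they do the work, as an engineer would, in place of code of your own. Each camera call takes 0.05 s, during which the arm holds its last target. There are 200 camera calls.

## Working session

There is one attempt and no reset: what is moved stays moved. The work goes in short steps, Python scripts to look and compute and a tool call to move; the robot and the scene stay as the last step left them, time stands still between calls to the robot, and variables do not carry over. Pictures are saved under pics/ and viewed, at most 13 in all, crops included, and the job is handed in when it is done.

Besides the shell and the picture viewer there is one more tool, called after "Request:" as name([rows], argument=value, ...), one row to a line, values as JSON. move_arm: Moves the arm, as the interface text tells. Its arguments: {"type":"object","properties":{"increments":{"type":"array"}},"required":["increments"]}

```bash
mkdir -p pics; cat > h.py <<'E'
import numpy as np, cv2
from rig import bot, viewer, workorder, nets
def cap(cam,fn=None):
    c=viewer.capture(cam)
    if fn: cv2.imwrite('pics/'+fn,c['image'])
    return c
def ray(c,px):
    K=np.array(c['K']);R=np.array(c['orientation'])
    d=np.linalg.inv(K)@np.array([px[0],px[1],1.]);d=np.array([d[0],-d[1],-d[2]])
    return np.array(c['eye']),R@d
def at(c,px,z):
    e,d=ray(c,px);return e+d*(z-e[2])/d[2]
def proj(c,p):
    K=np.array(c['K']);R=np.array(c['orientation'])
    q=R.T@(np.array(p)-np.array(c['eye']));q=K@np.array([q[0],-q[1],-q[2]]);return q[:2]/q[2]
E
python3 - <<'E'
from h import *
np.set_printoptions(precision=4,suppress=True)
Z=dict(spindle=.104,window=.088,padlock=.097,peg0=.138,lock_cylinder=.1,bolt=.097,small_tape=.1,eye_loupe=.1,empty_lane=.004,job_tray=.005,lock_key=.008,oil_bottle=.06,adapter=.03)
for cam in ['top','scene']:
    c=cap(cam,cam+'0.png');print(cam,c['eye'],c['K'][0],list(c))
    for t,z in Z.items():
        for r in nets.find_in(cam,t)[:6 if 'peg' in t else 2]:
            print(t,round(r['conf'],2),np.round(r['location'],1),at(c,r['location'],z))
print(bot.read_state())
E
```

```text
top [0.395  0.202  1.0835] [572.9806   0.     322.597 ] ['image', 'K', 'eye', 'orientation']
spindle 0.8 [352.5 183.6] [0.6613 0.1363 0.104 ]
window 0.89 [351.2 181.4] [0.6697 0.1375 0.088 ]
window 0.19 [362.3 210.2] [0.6169 0.1182 0.088 ]
padlock 0.61 [324.4 204.9] [0.6243 0.1858 0.097 ]
padlock 0.24 [353.3 185.3] [0.6601 0.1345 0.097 ]
peg0 0.94 [364.  213.9] [0.5993 0.1197 0.138 ]
lock_cylinder 0.73 [344.1 169.9] [0.6875 0.1508 0.1   ]
lock_cylinder 0.33 [350.4 182.9] [0.6637 0.1398 0.1   ]
bolt 0.73 [393.  190.1] [0.6515 0.064  0.097 ]
small_tape 0.94 [389.9 221.8] [0.5935 0.0711 0.1   ]
eye_loupe 0.79 [347.3 243.9] [0.5541 0.1461 0.1   ]
eye_loupe 0.56 [353.3 183.7] [0.6622 0.1346 0.1   ]
empty_lane 0.81 [306.  335.1] [0.398  0.2187 0.004 ]
empty_lane 0.16 [351.9 184.2] [0.6873 0.1308 0.004 ]
job_tray 0.7 [305.9 332.4] [0.403  0.2189 0.005 ]
lock_key 0.8 [315. 350.] [0.371  0.2019 0.008 ]
oil_bottle 0.79 [415.7 327.6] [0.4109 0.024  0.06  ]
oil_bottle 0.23 [342.7 167.3] [0.7044 0.1513 0.06  ]
adapter 0.82 [240.2 345.4] [0.3797 0.3369 0.03  ]
scene [ 0.0596 -0.3983  0.6006] [499.
[... 676 characters left out ...]
0.7 [255.7 301.5] [0.4046 0.22   0.005 ]
lock_key 0.54 [245.7 317. ] [0.367 0.192 0.008]
oil_bottle 0.84 [325.5 352.9] [0.3929 0.0026 0.06  ]
{'time_s': 1.4, 'joint_positions': array([-73.3079,  30.2225,  82.0876,   0.0004,  67.6897, -10.2269]), 'qvel': array([ 0.0116,  0.0473,  0.0276, -0.0717, -0.02  , -0.0048]), 'tau': array([  0.0004, -44.0019, -17.6981,   0.0635,   0.0506,  -0.    ]), 'position': array([ 0.283 , -0.5572,  0.2336]), 'tcp_rot': array([[ 0.8916,  0.4527,  0.    ],
       [ 0.4527, -0.8916, -0.    ],
       [ 0.    ,  0.    , -1.    ]]), 'force': array([-0.4397, -0.437 ,  0.4276]), 'moment': array([0.0336, 0.0185, 0.0185]), 'grasp_force': 0.0, 'opening': 0.9988182039330606}
```

View pics/top0.png

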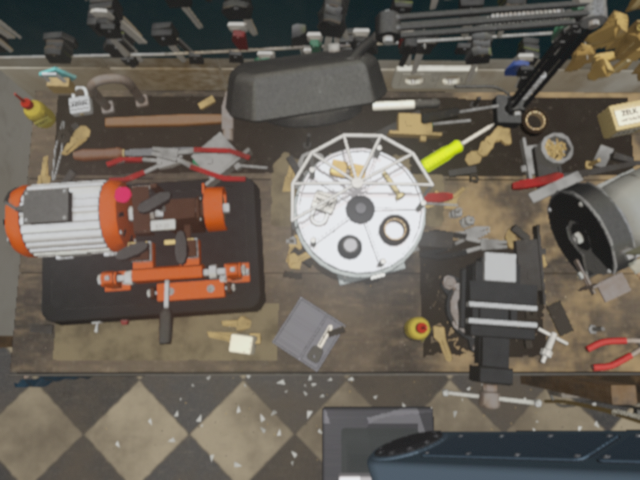

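View pics/scene0.png

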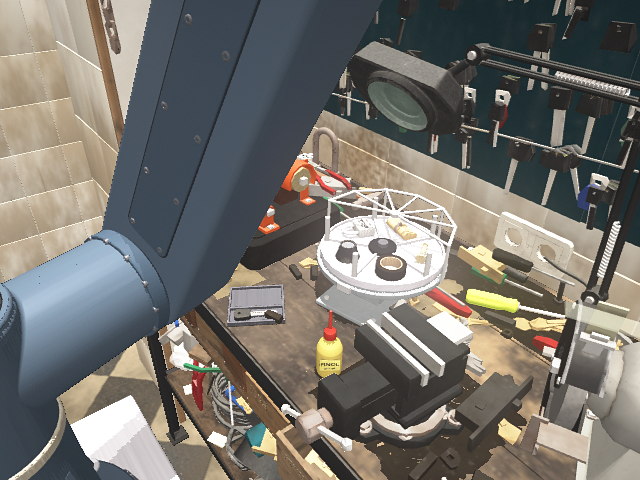

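The top view shows the disc with its spindle at about (360, 208). The padlock is at about (322, 205) under the left end of the guard, and the tray is at about (309, 333). I'll zoom in next.

```bash
python3 - <<'E'
import cv2,numpy as np
a=cv2.imread('pics/top0.png');b=cv2.imread('pics/scene0.png')
A=cv2.resize(a[128:283,285:435],None,fx=3.8,fy=3.8,interpolation=cv2.INTER_CUBIC)
T=cv2.resize(a[290:375,225:435][:, :],None,fx=3.8,fy=3.8,interpolation=cv2.INTER_CUBIC)
cv2.imwrite('pics/z1.png',A);
B=cv2.resize(b[180:330,220:465],None,fx=3.2,fy=3.2,interpolation=cv2.INTER_CUBIC)
cv2.imwrite('pics/z2.png',np.vstack([B[:300*2-0]])[:600])
print(A.shape,B.shape)
E
```

```text
(589, 570, 3) (480, 784, 3)
```

View pics/z1.png

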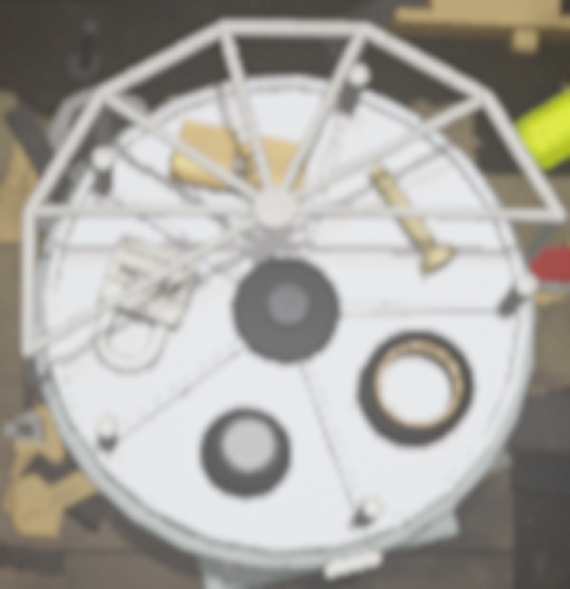

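View pics/z2.png

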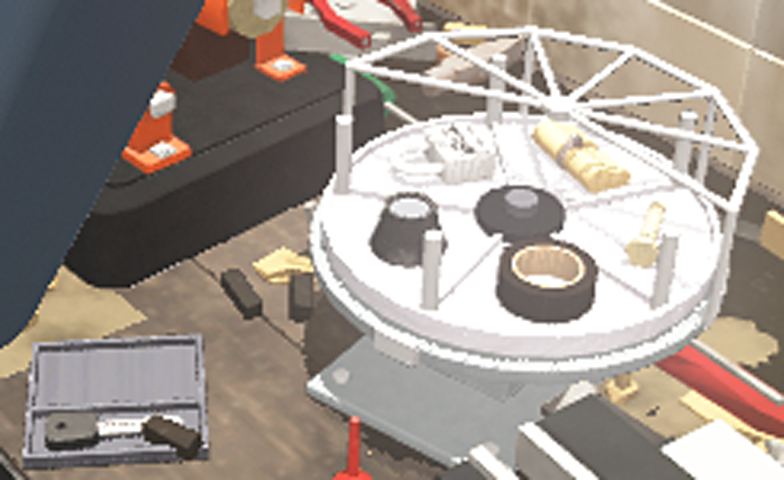

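The crops show peg tops at about (103,158), (360,75), (527,285), (372,508) and (106,428) in z1. The spindle is at (290,303) and the index plate at (353,565). The padlock body is at (148,283) with its shackle toward (130,345), and the loupe and tape are in the front pockets. The tray's empty lane is on its far side.

```bash
cat >> h.py <<'E'
from scipy.optimize import least_squares
def fitpegs(P):
    P=np.array(P)[:,:2]
    def f(x):
        r=[]
        for p in P:
            a=np.arctan2(p[1]-x[1],p[0]-x[0]);k=np.round((a-x[2])/(2*np.pi/5))
            t=x[2]+k*2*np.pi/5;r+=list(p-x[:2]-.104*np.array([np.cos(t),np.sin(t)]))
        return np.array(r)
    c=P.mean(0);best=min((least_squares(f,[*c,t]) for t in np.linspace(0,1.2,7)),key=lambda s:s.cost)
    return best.x,f(best.x)
E
python3 - <<'E'
from h import *
np.set_printoptions(precision=4,suppress=True)
c=cap('top')
U=lambda u:(285+(u[0]+.5)/3.8-.5,128+(u[1]+.5)/3.8-.5)
P=[at(c,U(u),.138) for u in [(103,158),(360,75),(527,285),(372,508),(106,428)]]
x,r=fitpegs(P);print('fit',x,np.degrees(x[2])%72,r)
print('spindle',at(c,U((290,303)),.104))
for z in (.07,.076,.08,.09):
    i=at(c,U((353,565)),z);d=i[:2]-x[:2];print('index',i,np.hypot(*d),np.degrees(np.arctan2(d[1],d[0])))
# guard ring ends / posts at z=.146
for u in [(28,212),(103,97),(225,27),(367,27),(488,97),(562,213),(275,208),(28,350)]:
    g=at(c,U(u),.146)[:2]-x[:2];print(u,g,np.hypot(*g),np.degrees(np.arctan2(g[1],g[0])))
for n,u in dict(body=(148,283),shackle=(130,365),loupe=(247,445),tape=(415,388),bolt=(410,220),cyl=(240,160)).items():
    p=at(c,U(u),.1);d=p[:2]-x[:2];print(n,p,np.hypot(*d),np.degrees(np.arctan2(d[1],d[0])))
# tray
g=cv2.resize(c['image'][285:380,220:440],None,fx=3.6,fy=3.6,interpolation=cv2.INTER_CUBIC);cv2.imwrite('pics/tray.png',g)
E
```

```text
fit [0.6172 0.1229 0.9568] 54.82334422091547 [ 0.0002  0.0002  0.0002 -0.0006  0.0005 -0.0003 -0.      0.0004 -0.0008
  0.0003]
spindle [0.6184 0.1219 0.104 ]
index [0.5007 0.0911 0.07  ] 0.12068650774842052 -164.7207079488019
index [0.5001 0.0918 0.076 ] 0.1211200799663014 -165.09817716217145
index [0.4997 0.0922 0.08  ] 0.12141203121203947 -165.3483185244167
index [0.4986 0.0933 0.09  ] 0.12215194851111183 -165.96839944324478
(28, 212) [0.0327 0.1184] 0.12280020250126247 74.54640742099268
(103, 97) [0.086  0.0852] 0.12109786438894443 44.72685825453997
(225, 27) [0.1192 0.0303] 0.12294320084026615 14.249004598685335
(367, 27) [ 0.1194 -0.0339] 0.12416746490343064 -15.856165152610364
(488, 97) [ 0.0867 -0.0878] 0.12340741741573007 -45.35642356469132
(562, 213) [ 0.033  -0.1194] 0.12384349685724205 -74.53553037962307
(275, 208) [0.0349 0.0086] 0.035945284877009404 13.796659599115952
(28, 350) [-0.0298  0.1178] 0.12152036759170128 104.19563895614903
body [0.6286 0.1873 0.1   ] 0.06542013938680243 79.91839757745885
shackle [0.5899 0.1956 0.1   ] 0.07767741113816137 110.57573254389482
loupe [0.5527 0.1421 0.1   ] 0.06728021901714137 163.47505725544488
tape [0.5794 0.0644 0.1   ] 0.06962680820453192 -122.87714031303373
bolt [0.6591 0.0651 0.1   ] 0.07147284239934715 -54.06473477983966
cyl [0.6878 0.1442 0.1   ] 0.07380860822634704 16.75348402445896
```

View pics/tray.png

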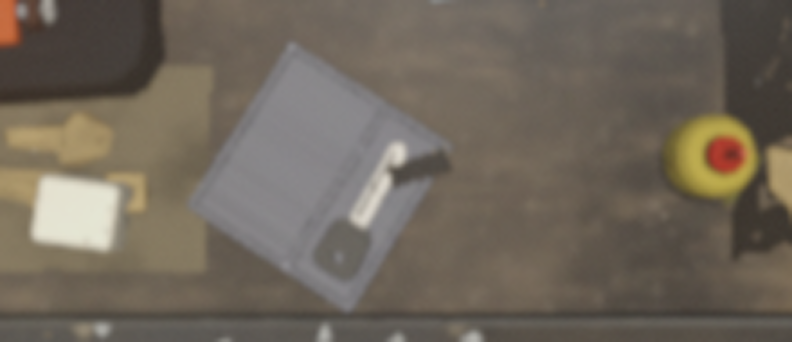

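```bash
cat >> h.py <<'E'
def cmdpose(): # commanded pose kept by hand as x y z psi
    import json;return json.load(open('cmd.json'))
def rows(start,wps):
    """start,wps: (x,y,z,psi deg of tool y[,grip]); tool straight down"""
    a=np.radians(start[3]);Y=np.array([np.cos(a),np.sin(a),0]);Z=np.array([0,0,-1.]);X=np.cross(Y,Z)
    out=[]
    for w in wps:
        d=np.array(w[:3])-start[:3]
        out.append([round(float(v),4) for v in (d@X/.3,d@Y/.3,d@Z/.3)]+[0,0,round(-(w[3]-start[3])/180,4),w[4]])
    print(str(out).replace(' ',''),'max',np.abs(np.array(out)[:,:3]).max())
    return wps[-1][:4]
E
python3 - <<'E'
from h import *
np.set_printoptions(precision=4,suppress=True)
c=cap('top')
U=lambda u:(220+(u[0]+.5)/3.6-.5,285+(u[1]+.5)/3.6-.5)
T=np.array([at(c,U(u),.009) for u in [(292,42),(450,148),(348,310),(192,205)]])[:,:2]
m=T.mean(0);print('tray',m,[np.hypot(*(T[i]-T[i-1])) for i in range(4)])
yd=(T[1]-T[0])+(T[2]-T[3]);yd/=np.hypot(*yd);xd=np.array([yd[1],-yd[0]])
x2=(T[0]-T[3])+(T[1]-T[2]);print('y',yd,np.degrees(np.arctan2(yd[1],yd[0])),'x',xd,x2/np.hypot(*x2), 'lane',m-.019*yd)
s=bot.read_state();p=s['position']
s0=[*p,-63.1];C=np.array([.6172,.1229])
k=C+.104*np.array([np.cos(np.radians(126.8)),np.sin(np.radians(126.8))]);print(k)
a=np.radians(126.8);k2=k
mid=[.42,-.2,.25,-20.,.5]
w=[mid]*10
e=rows(s0,[mid]);rows(mid,[[.52,.08,.25,15,.5]]);rows([.52,.08,.25,15],[[*k,.25,36.8,.5]]);rows([*k,.25,36.8],[[*k,.123,36.8,.5]])
E
```

```text
tray [0.4011 0.2137] [np.float64(0.09743288850488399), np.float64(0.0981542868356387), np.float64(0.09677087715113343), np.float64(0.09564589101556603)]
y [-0.5517 -0.834 ] -123.48341685374166 x [-0.834   0.5517] [ 0.8475 -0.5308] lane [0.4116 0.2295]
[0.5549 0.2062]
[[0.9461,-0.8554,-0.0548,0,0,-0.2394,0.5]] max 0.9461
[[0.9911,-0.006,0.0,0,0,-0.1944,0.5]] max 0.9911
[[0.3761,0.2212,0.0,0,0,-0.1211,0.5]] max 0.3761
[[0.0,0.0,0.4233,0,0,-0.0,0.5]] max 0.4233
```

Request:
move_arm([
  [0.9461,-0.8554,-0.0548,0,0,-0.2394,0.3],
  [0.9461,-0.8554,-0.0548,0,0,-0.2394,0.3],
  [0.9461,-0.8554,-0.0548,0,0,-0.2394,0.3],
  [0.9461,-0.8554,-0.0548,0,0,-0.2394,0.3],
  [0.9461,-0.8554,-0.0548,0,0,-0.2394,0.3],
  [0.9461,-0.8554,-0.0548,0,0,-0.2394,0.3],
  [0.9461,-0.8554,-0.0548,0,0,-0.2394,0.3],
  [0.9461,-0.8554,-0.0548,0,0,-0.2394,0.3],
  [0.9461,-0.8554,-0.0548,0,0,-0.2394,0.3],
  [0.9461,-0.8554,-0.0548,0,0,-0.2394,0.3],
])

```text
time_s: 2.33
position: [0.4203, -0.1942, 0.2503]
tcp_rot: [[0.337, 0.941, -0.0], [0.941, -0.337, 0.003], [0.003, -0.001, -1.0]]
force: [-0.7, -0.6, -0.6]
opening: 0.346
grasp_force: 0.0
```

Request:
move_arm([
  [0.9911,-0.006,0.0,0,0,-0.1944,0.3],
  [0.9911,-0.006,0.0,0,0,-0.1944,0.3],
  [0.9911,-0.006,0.0,0,0,-0.1944,0.3],
  [0.9911,-0.006,0.0,0,0,-0.1944,0.3],
  [0.9911,-0.006,0.0,0,0,-0.1944,0.3],
  [0.9911,-0.006,0.0,0,0,-0.1944,0.3],
  [0.9911,-0.006,0.0,0,0,-0.1944,0.3],
  [0.9911,-0.006,0.0,0,0,-0.1944,0.3],
  [0.9911,-0.006,0.0,0,0,-0.1944,0.3],
])

```text
time_s: 3.08
position: [0.5205, 0.082, 0.25]
tcp_rot: [[-0.263, 0.965, 0.001], [0.965, 0.263, -0.0], [-0.0, 0.001, -1.0]]
force: [-0.5, -1.0, -0.2]
opening: 0.3
grasp_force: 0.0
```

Request:
move_arm([
  [0.3761,0.2212,0,0,0,-0.1211,0.3],
  [0.3761,0.2212,0,0,0,-0.1211,0.3],
  [0.3761,0.2212,0,0,0,-0.1211,0.3],
  [0.3761,0.2212,0,0,0,-0.1211,0.3],
  [0.3761,0.2212,0,0,0,-0.1211,0.3],
  [0.3761,0.2212,0,0,0,-0.1211,0.3],
  [0.3761,0.2212,0,0,0,-0.1211,0.3],
])

```text
time_s: 3.67
position: [0.5543, 0.2039, 0.2498]
tcp_rot: [[-0.597, 0.802, -0.001], [0.802, 0.597, -0.001], [-0.0, -0.002, -1.0]]
force: [-0.6, -0.4, -0.1]
opening: 0.298
grasp_force: 0.0
```

```bash
python3 - <<'E'
from h import *
s=bot.read_state();print(s['position'],np.degrees(np.arctan2(s['tcp_rot'][1,1],s['tcp_rot'][0,1])),s['joint_positions'])
for cam in ['top','scene']:
    c=cap(cam,cam+'1.png')
    print(cam,proj(c,[.5549,.2062,.138]),[(r['conf'],r['location']) for r in nets.find_in(cam,'peg0')])
E
```

```text
[0.55426003 0.20388615 0.24975879] 36.64011307536725 [ 9.39041353e+00  2.65528311e+01  8.60637924e+01 -5.88968679e-02
  6.74708715e+01 -2.72270989e+01]
top [312.66874531 239.7514056 ] [(0.72, [403.1, 198.0])]
scene [326.32544622 216.72122264] [(0.77, [380.1, 253.9]), (0.71, [257.5, 303.2])]
```

```bash
python3 - <<'E'
from h import *
s=bot.read_state();print(s['position'],np.degrees(np.arctan2(s['tcp_rot'][1,1],s['tcp_rot'][0,1])))
p=s['position'];rows([*p,36.8],[[.5549,.2062,.16,36.8,.3],[.5549,.2062,.123,36.8,.3]])
E
```

```text
[0.55465982 0.20467666 0.25013902] 36.66183751143694
[[0.0036,0.0037,0.3005,0,0,-0.0,0.3],[0.0036,0.0037,0.4238,0,0,-0.0,0.3]] max 0.4238
```

Request:
move_arm([
  [0.002,0.003,0.1,0,0,0,0.3],
  [0.002,0.003,0.2,0,0,0,0.3],
  [0.002,0.003,0.28,0,0,0,0.3],
  [0.002,0.003,0.33,0,0,0,0.3],
  [0.002,0.003,0.37,0,0,0,0.3],
  [0.002,0.003,0.4,0,0,0,0.3],
  [0.002,0.003,0.42,0,0,0,0.3],
  [0.002,0.003,0.423,0,0,0,0.3],
  [0.002,0.003,0.423,0,0,0,0.3],
])

```text
time_s: 4.62
position: [0.5553, 0.2071, 0.1232]
tcp_rot: [[-0.599, 0.801, 0.0], [0.801, 0.599, 0.0], [-0.0, 0.0, -1.0]]
force: [0.1, -0.1, 0.1]
opening: 0.302
grasp_force: 0.0
```

```bash
python3 - <<'E'
from h import *
c=cap('top');d=cap('scene')
s=bot.read_state();print(s['position'],s['force'],np.degrees(np.arctan2(s['tcp_rot'][1,1],s['tcp_rot'][0,1])))
a=cv2.resize(c['image'][150:290,240:440],(400,280),interpolation=cv2.INTER_CUBIC);b=cv2.resize(d['image'][150:330,200:460],(780,540),interpolation=cv2.INTER_CUBIC)
cv2.imwrite('pics/g.png',b)
E
```

```text
[0.5557335  0.20731615 0.12394071] [0.06543658 0.07756094 0.05351619] 36.79182125130404
```

View pics/g.png

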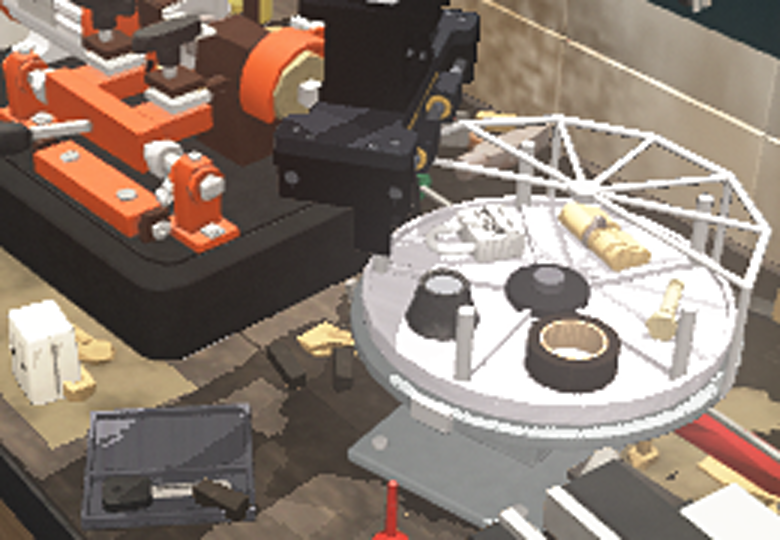

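The fingers straddle the left front peg, at about (380,240) in the crop, clear of the guard. I'll close on it.

Request:
move_arm([
  [0,0,0,0,0,0,0],
  [0,0,0,0,0,0,0],
  [0,0,0,0,0,0,0],
  [0,0,0,0,0,0,0],
  [0,0,0,0,0,0,0],
])

```text
time_s: 5.13
position: [0.5552, 0.2073, 0.1235]
tcp_rot: [[-0.599, 0.801, 0.001], [0.801, 0.599, 0.0], [-0.0, 0.001, -1.0]]
force: [-0.1, 0.6, 2.4]
opening: 0.102
grasp_force: 30.0
```

```bash
python3 - <<'E'
from h import *
s=bot.read_state();print(s['position'],s['force'],s['opening'],s['grasp_force'])
C=np.array([.6172,.1229]);p=s['position'][:2]-C
r=np.hypot(*p);a0=np.degrees(np.arctan2(p[1],p[0]));print('r,a',r,a0)
# plan with measured r: angles from a0 to a0+D
def W(a,z=.1235):
    t=np.radians(a);return [C[0]+r*np.cos(t),C[1]+r*np.sin(t),z,a-90,0]
D=103.7
prog=[.5*(1-np.cos(np.pi*i/49)) for i in range(50)]
# trapezoid
v=np.minimum(1,np.minimum(np.arange(1,51)/6,(51-np.arange(1,51))/8));f=np.cumsum(v)/v.sum()
st=W(a0)
for k in range(5):
    w=[W(a0+D*x) for x in f[10*k:10*k+10]];rows(st,w);st=w[-1]
    print('end',st)
E
```

```text
[0.55522319 0.20734423 0.12354226] [-0.12627011  0.58515559  2.43470886] 0.1018809048610909 30.00016654841602
r,a 0.1047470902622119 126.27635079466594
[[-0.0,-0.0024,0.0,0,0,np.float64(-0.0022),0],[-0.0001,-0.0072,0.0,0,0,np.float64(-0.0065),0],[-0.0003,-0.0144,0.0,0,0,np.float64(-0.0131),0],[-0.0008,-0.0239,0.0,0,0,np.float64(-0.0218),0],[-0.0018,-0.0358,0.0,0,0,np.float64(-0.0327),0],[-0.0036,-0.0501,0.0,0,0,np.float64(-0.0458),0],[-0.006,-0.0643,0.0,0,0,np.float64(-0.0589),0],[-0.0089,-0.0783,0.0,0,0,np.float64(-0.072),0],[-0.0124,-0.0922,0.0,0,0,np.float64(-0.0851),0],[-0.0165,-0.106,0.0,0,0,np.float64(-0.0982),0]] max 0.106
end [np.float64(0.532508909261088), np.float64(0.18453904661700524), 0.1235, np.float64(53.95248715830232), 0]
[[-0.0003,-0.0144,0.0,0,0,np.float64(-0.0131),0],[-0.0012,-0.0287,0.0,0,0,np.float64(-0.0262),0],[-0.0027,-0.043,0.0,0,0,np.float64(-0.0393),0],[-0.0047,-0.0572,0.0,0,0,np.float64(-0.0524),0],[-0.0074,-0.0713,0.0,0,0,np.float64(-0.0655),0],[-0.0106,-0.0853,0.0,0,0,np.float64(-0.0786),0],[-0.0144,-0.0992,0.0,0,0,np.float64(-0.0917),0],[-0.0187,-0.112
[... 1362 characters left out ...]
4(0.5310381099937345), np.float64(0.06333422434863978), 0.1235, np.float64(124.65703261284779), 0]
[[-0.0003,-0.0144,0.0,0,0,np.float64(-0.0131),0],[-0.0012,-0.0287,0.0,0,0,np.float64(-0.0262),0],[-0.0027,-0.043,0.0,0,0,np.float64(-0.0393),0],[-0.0044,-0.0554,0.0,0,0,np.float64(-0.0507),0],[-0.0063,-0.066,0.0,0,0,np.float64(-0.0606),0],[-0.0081,-0.0748,0.0,0,0,np.float64(-0.0687),0],[-0.0097,-0.0818,0.0,0,0,np.float64(-0.0753),0],[-0.011,-0.087,0.0,0,0,np.float64(-0.0802),0],[-0.0119,-0.0905,0.0,0,0,np.float64(-0.0835),0],[-0.0124,-0.0922,0.0,0,0,np.float64(-0.0851),0]] max 0.0922
end [np.float64(0.5498367540012867), np.float64(0.04268687135563891), 0.1235, np.float64(139.97635079466596), 0]
```

Request:
move_arm([
  [0,-0.0024,0,0,0,-0.0022,0],
  [-0.0001,-0.0072,0,0,0,-0.0065,0],
  [-0.0003,-0.0144,0,0,0,-0.0131,0],
  [-0.0008,-0.0239,0,0,0,-0.0218,0],
  [-0.0018,-0.0358,0,0,0,-0.0327,0],
  [-0.0036,-0.0501,0,0,0,-0.0458,0],
  [-0.006,-0.0643,0,0,0,-0.0589,0],
  [-0.0089,-0.0783,0,0,0,-0.072,0],
  [-0.0124,-0.0922,0,0,0,-0.0851,0],
  [-0.0165,-0.106,0,0,0,-0.0982,0],
])

```text
time_s: 5.97
position: [0.5328, 0.1843, 0.1235]
tcp_rot: [[-0.816, 0.579, 0.001], [0.579, 0.816, 0.0], [-0.001, 0.001, -1.0]]
force: [1.1, 1.1, 3.0]
opening: 0.102
grasp_force: 30.0
```

Forces are low, so I'll continue.

Request:
move_arm([
  [-0.0003,-0.0144,0,0,0,-0.0131,0],
  [-0.0012,-0.0287,0,0,0,-0.0262,0],
  [-0.0027,-0.043,0,0,0,-0.0393,0],
  [-0.0047,-0.0572,0,0,0,-0.0524,0],
  [-0.0074,-0.0713,0,0,0,-0.0655,0],
  [-0.0106,-0.0853,0,0,0,-0.0786,0],
  [-0.0144,-0.0992,0,0,0,-0.0917,0],
  [-0.0187,-0.1128,0,0,0,-0.1047,0],
  [-0.0237,-0.1263,0,0,0,-0.1178,0],
  [-0.0291,-0.1396,0,0,0,-0.1309,0],
])

```text
time_s: 6.8
position: [0.5155, 0.145, 0.1235]
tcp_rot: [[-0.979, 0.204, 0.001], [0.204, 0.979, 0.0], [-0.001, 0.0, -1.0]]
force: [0.2, 0.5, 3.8]
opening: 0.105
grasp_force: 30.0
```

Request:
move_arm([
  [-0.0003,-0.0144,0,0,0,-0.0131,0],
  [-0.0012,-0.0287,0,0,0,-0.0262,0],
  [-0.0027,-0.043,0,0,0,-0.0393,0],
  [-0.0047,-0.0572,0,0,0,-0.0524,0],
  [-0.0074,-0.0713,0,0,0,-0.0655,0],
  [-0.0106,-0.0853,0,0,0,-0.0786,0],
  [-0.0144,-0.0992,0,0,0,-0.0917,0],
  [-0.0187,-0.1128,0,0,0,-0.1047,0],
  [-0.0237,-0.1263,0,0,0,-0.1178,0],
  [-0.0291,-0.1396,0,0,0,-0.1309,0],
])

```text
time_s: 7.63
position: [0.5153, 0.1021, 0.1235]
tcp_rot: [[-0.979, -0.204, 0.001], [-0.204, 0.979, 0.0], [-0.001, 0.0, -1.0]]
force: [1.0, 2.1, 3.7]
opening: 0.104
grasp_force: 30.0
```

Request:
move_arm([
  [-0.0003,-0.0144,0,0,0,-0.0131,0],
  [-0.0012,-0.0287,0,0,0,-0.0262,0],
  [-0.0027,-0.043,0,0,0,-0.0393,0],
  [-0.0047,-0.0572,0,0,0,-0.0524,0],
  [-0.0074,-0.0713,0,0,0,-0.0655,0],
  [-0.0106,-0.0853,0,0,0,-0.0786,0],
  [-0.0144,-0.0992,0,0,0,-0.0917,0],
  [-0.0187,-0.1128,0,0,0,-0.1047,0],
  [-0.0237,-0.1263,0,0,0,-0.1178,0],
  [-0.0291,-0.1396,0,0,0,-0.1309,0],
])

```text
time_s: 8.47
position: [0.532, 0.0629, 0.1235]
tcp_rot: [[-0.816, -0.578, -0.0], [-0.578, 0.816, 0.0], [-0.0, 0.0, -1.0]]
force: [-1.0, 1.5, 4.2]
opening: 0.105
grasp_force: 30.0
```

Request:
move_arm([
  [-0.0003,-0.0144,0,0,0,-0.0131,0],
  [-0.0012,-0.0287,0,0,0,-0.0262,0],
  [-0.0027,-0.043,0,0,0,-0.0393,0],
  [-0.0044,-0.0554,0,0,0,-0.0507,0],
  [-0.0063,-0.066,0,0,0,-0.0606,0],
  [-0.0081,-0.0748,0,0,0,-0.0687,0],
  [-0.0097,-0.0818,0,0,0,-0.0753,0],
  [-0.011,-0.087,0,0,0,-0.0802,0],
  [-0.0119,-0.0905,0,0,0,-0.0835,0],
  [-0.0124,-0.0922,0,0,0,-0.0851,0],
])

```text
time_s: 9.3
position: [0.5508, 0.0423, 0.1235]
tcp_rot: [[-0.635, -0.772, -0.001], [-0.772, 0.635, -0.0], [0.001, 0.0, -1.0]]
force: [-0.7, 0.3, 6.3]
opening: 0.103
grasp_force: 30.0
```

```bash
python3 - <<'E'
from h import *
c=cap('top');d=cap('scene')
s=bot.read_state();print(s['position'],s['force'],np.degrees(np.arctan2(s['tcp_rot'][1,1],s['tcp_rot'][0,1])),s['joint_positions'])
p=s['position'][:2]-[.6172,.1229];print(np.hypot(*p),np.degrees(np.arctan2(p[1],p[0]))%360)
A=cv2.resize(c['image'][128:283,285:435],None,fx=3.8,fy=3.8,interpolation=cv2.INTER_CUBIC);cv2.imwrite('pics/z3.png',A)
E
```

```text
[0.55090518 0.04227643 0.12349343] [-0.02339645 -0.20336353  4.50098154] 140.54632000393113 [-7.18640346e+00  3.35882235e+01  9.81931002e+01 -3.61724758e-02
  4.82321398e+01 -1.47708625e+02]
0.1043799027151605 230.57036207322813
```

View pics/z3.png

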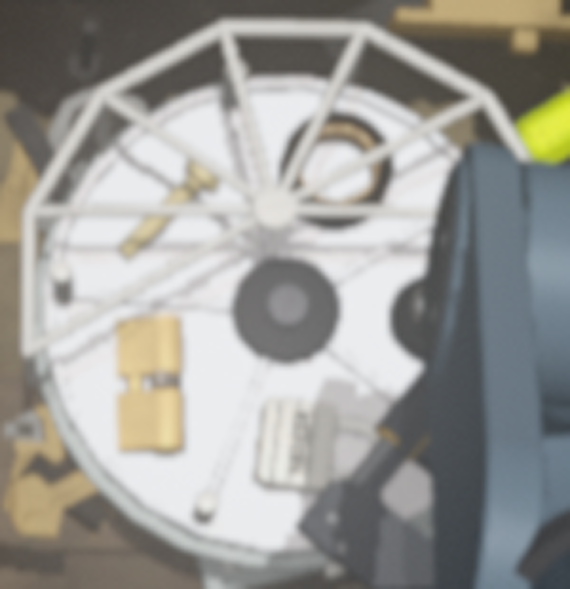

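The disc is turned. The padlock is at about (310,445) with the index plate beneath it, and the gripper is still on the peg. I'll release, rise and retreat so I can measure.

Request:
move_arm([
  [0,0,0,0,0,0,0.3],
  [0,0,0,0,0,0,0.3],
  [0,0,0,0,0,0,0.3],
  [0,0,0,0,0,0,0.3],
  [0,0,-0.1,0,0,0,0.3],
  [0,0,-0.25,0,0,0,0.3],
  [0,0,-0.4,0,0,0,0.3],
  [0,0,-0.5,0,0,0,0.3],
])

```text
time_s: 10.07
position: [0.551, 0.0426, 0.2749]
tcp_rot: [[-0.636, -0.772, -0.0], [-0.772, 0.636, -0.0], [0.0, -0.0, -1.0]]
force: [0.6, 0.4, 0.6]
opening: 0.299
grasp_force: 0.0
```

```bash
python3 - <<'E'
from h import *
s=bot.read_state();p=s['position'];psi=np.degrees(np.arctan2(s['tcp_rot'][1,1],s['tcp_rot'][0,1]))
print(p,psi)
rows([*p,psi],[[.50,-.17,.26,90,.65]])
E
```

```text
[0.5510112  0.0425726  0.27492996] 140.49548128335968
[[0.6549,-0.3196,0.0498,0,0,np.float64(0.2805),0.65]] max 0.6549
```

Request:
move_arm([
  [0.655,-0.32,0.05,0,0,0.28,0.62],
  [0.655,-0.32,0.05,0,0,0.28,0.62],
  [0.655,-0.32,0.05,0,0,0.28,0.62],
  [0.655,-0.32,0.05,0,0,0.28,0.62],
  [0.655,-0.32,0.05,0,0,0.28,0.62],
  [0.655,-0.32,0.05,0,0,0.28,0.62],
  [0.655,-0.32,0.05,0,0,0.28,0.62],
  [0.655,-0.32,0.05,0,0,0.28,0.62],
  [0.655,-0.32,0.05,0,0,0.28,0.62],
])

```text
time_s: 10.82
position: [0.4998, -0.1701, 0.2577]
tcp_rot: [[-1.0, -0.004, -0.001], [-0.004, 1.0, 0.001], [0.001, 0.001, -1.0]]
force: [-0.2, 0.1, -0.4]
opening: 0.618
grasp_force: 0.0
```

```bash
python3 - <<'E'
from h import *
c=cap('top');d=cap('scene')
A=cv2.resize(c['image'][128:283,285:435],None,fx=3.8,fy=3.8,interpolation=cv2.INTER_CUBIC);cv2.imwrite('pics/z4.png',A)
s=bot.read_state();p=s['position'];psi=np.degrees(np.arctan2(s['tcp_rot'][1,1],s['tcp_rot'][0,1]));print(p,psi,s['opening'])
E
```

```text
[ 0.500115   -0.1694389   0.25794342] 90.27845879839968 0.6157082195877106
```

View pics/z4.png

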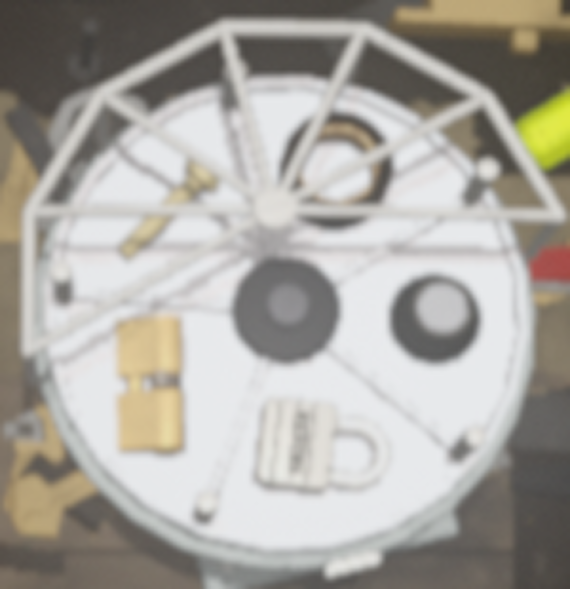

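The disc is at rest and the padlock is in the pocket facing the index plate. Its body corners are at about (265,398), (338,403), (327,493) and (255,486), and the shackle points right. The pegs are at (60,270), (203,503), (475,433) and (488,168).

```bash
python3 - <<'E'
from h import *
np.set_printoptions(precision=4,suppress=True)
c=cap('top');d=cap('scene')
U=lambda u:(285+(u[0]+.5)/3.8-.5,128+(u[1]+.5)/3.8-.5)
P=[at(c,U(u),.138) for u in [(60,270),(203,503),(475,433),(488,168)]]
x,r=fitpegs(P);print('fit',x,np.degrees(x[2])%72,r.round(4))
x0=[.6172,.1229]
print('pocket ang', [np.degrees(np.arctan2(p[1]-x0[1],p[0]-x0[0]))%360 for p in P])
B=np.array([at(c,U(u),.107) for u in [(265,398),(338,403),(327,493),(255,486)]])[:,:2]
print('body top c',B.mean(0),[np.hypot(*(B[i]-B[i-1])) for i in range(4)])
for i,j in((3,0),(2,1)):
    v=B[j]-B[i];print('yaw',np.degrees(np.arctan2(v[1],v[0]))-90)
for i,j in((0,1),(3,2)):
    v=B[j]-B[i];print('yaw',np.degrees(np.arctan2(v[1],v[0])))
e=at(c,U((390,450)),.1);print('shackle end',e)
for n in ['padlock']:
  for r in nets.find_in('top',n)[:2]: print(r['conf'],at(c,r['location'],.1))
  for r in nets.find_in('scene',n)[:2]: print(r['conf'],at(d,r['location'],.1))
b=cv2.resize(d['image'][190:330,300:480],None,fx=4.2,fy=4.2,interpolation=cv2.INTER_CUBIC);cv2.imwrite('pics/z5.png',b)
E
```

```text
fit [0.6181 0.1236 0.2428] 13.911727495360346 [-0.0001 -0.0002 -0.0009  0.0012  0.001  -0.0003  0.0001 -0.0007]
pocket ang [np.float64(85.49301451505248), np.float64(156.97074335433666), np.float64(230.5823663773425), np.float64(302.3744562385586)]
body top c [0.5516 0.1201] [np.float64(0.04083242051653838), np.float64(0.033388345714889245), np.float64(0.04181546084246361), np.float64(0.03276164768648011)]
yaw -96.9402368087406
yaw -97.74691670793356
yaw -93.86623894959462
yaw -95.52075323397814
shackle end [0.5504 0.0765 0.1   ]
0.67 [0.5558 0.1161 0.1   ]
0.96 [0.5545 0.1166 0.1   ]
```

View pics/z5.png

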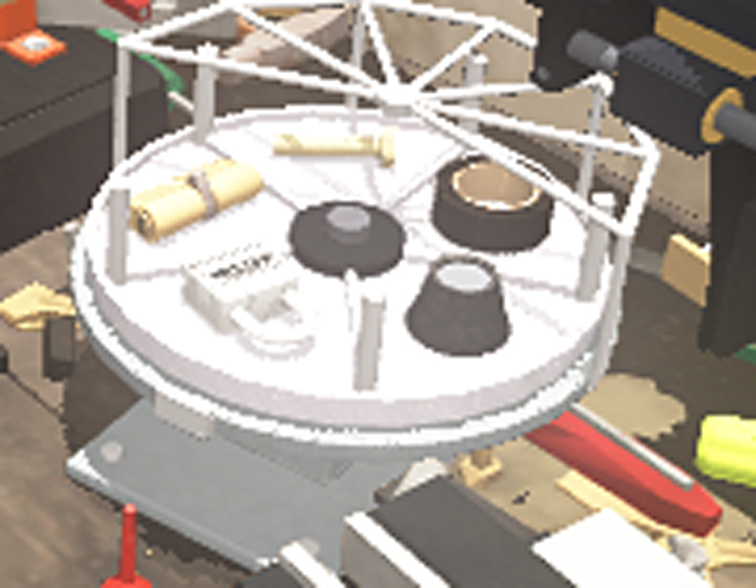

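The scene view agrees: the padlock faces the window with clear sides. Next I'll approach above the body.

```bash
python3 - <<'E'
from h import *
rows([.5,-.17,.259,90.1],[[.5516,.1201,.19,-6.3,.56]])
E
```

```text
[[-0.1737,0.9667,0.23,0,0,0.5356,0.56]] max 0.9667
```

Request:
move_arm([
  [-0.174,0.967,0.23,0,0,0.535,0.56],
  [-0.174,0.967,0.23,0,0,0.535,0.56],
  [-0.174,0.967,0.23,0,0,0.535,0.56],
  [-0.174,0.967,0.23,0,0,0.535,0.56],
  [-0.174,0.967,0.23,0,0,0.535,0.56],
  [-0.174,0.967,0.23,0,0,0.535,0.56],
  [-0.174,0.967,0.23,0,0,0.535,0.56],
  [-0.174,0.967,0.23,0,0,0.535,0.56],
  [-0.174,0.967,0.23,0,0,0.535,0.56],
  [-0.174,0.967,0.23,0,0,0.535,0.56],
])

```text
time_s: 11.95
position: [0.5515, 0.1232, 0.1883]
tcp_rot: [[-0.397, 0.918, -0.001], [0.918, 0.397, 0.0], [0.001, -0.001, -1.0]]
force: [0.7, -0.3, 0.6]
opening: 0.562
grasp_force: 0.0
```

```bash
python3 - <<'E'
from h import *
cap('top')
s=bot.read_state();p=s['position'];psi=np.degrees(np.arctan2(s['tcp_rot'][1,1],s['tcp_rot'][0,1]));print(p,psi,s['opening'],s['joint_positions'])
rows([*p,psi],[[.5516,.1201,.19,-6.3,.56]])
E
```

```text
[0.55168917 0.12223548 0.18859643] 23.1020161029423 0.562159962863592 [ 1.16212671e+00  2.89080337e+01  9.34184283e+01  4.88527694e-03
  5.77057635e+01 -2.19424967e+01]
[[-0.0064,-0.0031,-0.0047,0,0,np.float64(0.1633),0.56]] max 0.0064
```

Request:
move_arm([
  [-0.004,-0.003,0,0,0,0.162,0.56],
  [-0.004,-0.003,0,0,0,0.162,0.56],
  [-0.004,-0.003,0,0,0,0.162,0.56],
  [-0.004,-0.003,0,0,0,0.162,0.56],
  [-0.004,-0.003,0,0,0,0.162,0.56],
  [-0.004,-0.003,0,0,0,0.162,0.56],
  [-0.004,-0.003,0,0,0,0.162,0.56],
  [-0.004,-0.003,0,0,0,0.162,0.56],
])

```text
time_s: 12.67
position: [0.5516, 0.1186, 0.1891]
tcp_rot: [[0.097, 0.995, 0.0], [0.995, -0.097, -0.0], [-0.0, 0.0, -1.0]]
force: [0.0, -0.5, -0.0]
opening: 0.559
grasp_force: 0.0
```

```bash
python3 - <<'E'
from h import *
cap('top')
s=bot.read_state();p=s['position'];psi=np.degrees(np.arctan2(s['tcp_rot'][1,1],s['tcp_rot'][0,1]));print(p,psi,s['opening'])
rows([*p,psi],[[.5516,.1201,.106,-6.3,.56]])
E
```

```text
[0.55160141 0.11859795 0.18911937] -5.617056597675317 0.558509923355838
[[0.005,-0.0005,0.2771,0,0,np.float64(0.0038),0.56]] max 0.2771
```

Request:
move_arm([
  [0.005,0,0.06,0,0,0.004,0.56],
  [0.005,0,0.13,0,0,0.004,0.56],
  [0.005,0,0.18,0,0,0.004,0.56],
  [0.005,0,0.22,0,0,0.004,0.56],
  [0.005,0,0.25,0,0,0.004,0.56],
  [0.005,0,0.265,0,0,0.004,0.56],
  [0.005,0,0.275,0,0,0.004,0.56],
  [0.005,0,0.277,0,0,0.004,0.56],
  [0.005,0,0.277,0,0,0.004,0.56],
])

```text
time_s: 13.47
position: [0.5521, 0.1201, 0.1063]
tcp_rot: [[0.112, 0.994, 0.001], [0.994, -0.112, 0.0], [0.0, 0.001, -1.0]]
force: [-0.5, 0.8, -0.9]
opening: 0.557
grasp_force: 0.0
```

Request:
move_arm([
  [0,0,0,0,0,0,0.3],
  [0,0,0,0,0,0,0.3],
  [0,0,0,0,0,0,0.3],
  [0,0,0,0,0,0,0.3],
  [0,0,0,0,0,0,0.3],
])

```text
time_s: 13.88
position: [0.5525, 0.1202, 0.1067]
tcp_rot: [[0.112, 0.994, 0.002], [0.994, -0.112, 0.0], [0.0, 0.002, -1.0]]
force: [0.2, -0.6, 3.3]
opening: 0.454
grasp_force: 30.0
```

Request:
move_arm([
  [0,0,-0.01,0,0,0,0.3],
  [0,0,-0.04,0,0,0,0.3],
  [0,0,-0.09,0,0,0,0.3],
  [0,0,-0.15,0,0,0,0.3],
  [0,0,-0.22,0,0,0,0.3],
  [0,0,-0.28,0,0,0,0.3],
  [0,0,-0.31,0,0,0,0.3],
  [0,0,-0.31,0,0,0,0.3],
])

```text
time_s: 14.55
position: [0.5529, 0.1202, 0.2013]
tcp_rot: [[0.112, 0.994, 0.004], [0.994, -0.112, 0.0], [0.001, 0.004, -1.0]]
force: [0.2, -0.5, -2.7]
opening: 0.457
grasp_force: 30.0
```

```bash
python3 - <<'E'
from h import *
np.set_printoptions(precision=4,suppress=True)
c=cap('top','t6.png')
s=bot.read_state();p=s['position'];psi=np.degrees(np.arctan2(s['tcp_rot'][1,1],s['tcp_rot'][0,1]));print(p,psi,s['opening'],s['force'])
m=np.array([.4011,.2137])
# tray axes: average both edges
yaws=np.array([-123.48, np.degrees(np.arctan2(-.5308,.8475))-90]);print('yaws',yaws)
a=np.radians(yaws.mean());yd=np.array([np.cos(a),np.sin(a)])
xd=np.array([yd[1],-yd[0]])  # toward lower-left side
lane=m-.022*yd
tgt=lane+.013*xd # body side along xd
psiT=yaws.mean()+180
print(lane,tgt,psiT)
st=[*p,psi]
e=rows(st,[[*tgt,.20,psiT,.3]])
U=lambda u:(220+(u[0]+.5)/3.6-.5,285+(u[1]+.5)/3.6-.5)
# key points in tray frame
for n,u in dict(headcentre=(340,248),tip=(398,148),blk=(420,167),blkL=(390,175)).items():
    q=at(c,U(u),.01)[:2]-m;print(n,q@-xd,q@yd)
A=cv2.resize(c['image'][130:380,230:440],None,fx=2.4,fy=2.4,interpolation=cv2.INTER_CUBIC);cv2.imwrite('pics/z6.png',A)
E
```

```text
[0.5519 0.1201 0.1998] -6.447190765603615 0.45703868370521494 [ 0.5002  0.1641 -2.233 ]
yaws [-123.48   -122.0594]
[0.413  0.2322] [0.4021 0.2392] 57.23028209288495
[[0.3385,-0.541,-0.0006,0,0,np.float64(-0.3538),0.3]] max 0.541
headcentre -0.025201285843284377 0.02821048707779847
tip 0.033282703531779846 0.02591791423098855
blk 0.03127475662553025 0.0406263431407169
blkL 0.019521113753694558 0.029848317394768783
```

Request:
move_arm([
  [0.04,-0.06,0,0,0,-0.035,0.3],
  [0.08,-0.13,0,0,0,-0.074,0.3],
  [0.12,-0.2,0,0,0,-0.113,0.3],
  [0.16,-0.27,0,0,0,-0.152,0.3],
  [0.21,-0.34,0,0,0,-0.191,0.3],
  [0.25,-0.41,0,0,0,-0.23,0.3],
  [0.28,-0.46,0,0,0,-0.27,0.3],
  [0.31,-0.5,0,0,0,-0.31,0.3],
  [0.33,-0.53,0,0,0,-0.345,0.3],
  [0.3385,-0.541,0,0,0,-0.354,0.3],
])

```text
time_s: 15.43
position: [0.399, 0.2396, 0.1976]
tcp_rot: [[-0.844, 0.537, -0.005], [0.537, 0.844, -0.001], [0.003, -0.004, -1.0]]
force: [-0.3, 0.2, -2.3]
opening: 0.453
grasp_force: 30.0
```

Request:
move_arm([
  [0,0,0.05,0,0,0,0.3],
  [0,0,0.12,0,0,0,0.3],
  [0,0,0.2,0,0,0,0.3],
  [0,0,0.27,0,0,0,0.3],
  [0,0,0.33,0,0,0,0.3],
  [0,0,0.37,0,0,0,0.3],
  [0,0,0.39,0,0,0,0.3],
  [0,0,0.4,0,0,0,0.3],
  [0,0,0.4,0,0,0,0.3],
  [0,0,0.4,0,0,0,0.3],
])

```text
time_s: 16.27
position: [0.4023, 0.2393, 0.0792]
tcp_rot: [[-0.841, 0.541, 0.001], [0.541, 0.841, 0.0], [-0.0, 0.0, -1.0]]
force: [-0.3, -0.1, -2.3]
opening: 0.455
grasp_force: 30.0
```

```bash
python3 - <<'E'
from h import *
c=cap('top','t7.png');d=cap('scene')
s=bot.read_state();p=s['position'];psi=np.degrees(np.arctan2(s['tcp_rot'][1,1],s['tcp_rot'][0,1]));print(p,psi,s['opening'],s['force'])
rows([*p,psi],[[.4021,.2392,.0235,57.2,.3]])
b=cv2.resize(d['image'][220:360,180:360],None,fx=4.2,fy=4.2,interpolation=cv2.INTER_CUBIC);cv2.imwrite('pics/z7.png',b)
E
```

```text
[0.40248136 0.23940606 0.07965059] 57.25235185799385 0.45637280782542594 [-0.18374511 -0.09527279 -2.13686585]
[[0.0007,-0.0013,0.1872,0,0,np.float64(0.0003),0.3]] max 0.1872
```

View pics/z7.png

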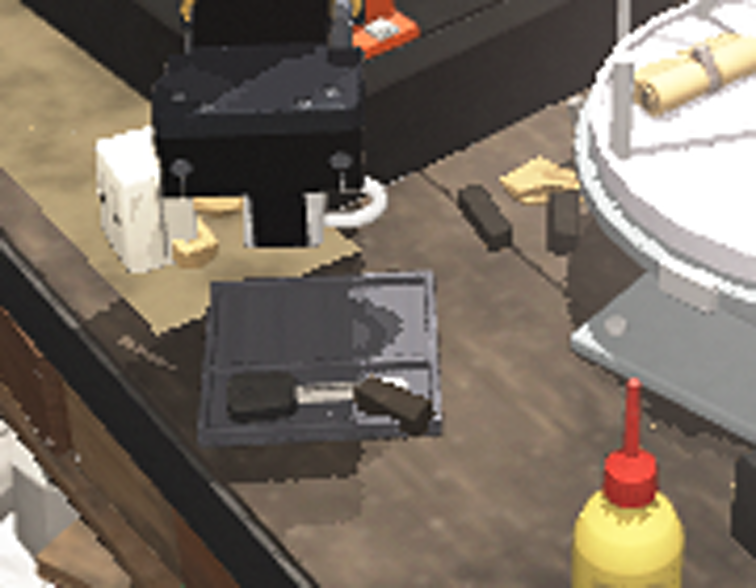

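The padlock hangs level over the empty lane, with its shackle at about (365,205) in z7. The tray corners there are at about (211,283), (434,271), (441,432) and (199,444), so I'll cross-check the tray pose from this view.

```bash
python3 - <<'E'
from h import *
np.set_printoptions(precision=4,suppress=True)
d=cap('scene');c=cap('top')
U=lambda u:(180+(u[0]+.5)/4.2-.5,220+(u[1]+.5)/4.2-.5)
T=np.array([at(d,U(u),.009) for u in [(211,283),(434,271),(441,432),(199,444)]])[:,:2]
print(T,T.mean(0),[np.hypot(*(T[i]-T[i-1])) for i in range(4)])
v=T[1]-T[0]+T[2]-T[3];print(np.degrees(np.arctan2(v[1],v[0])))
v=T[2]-T[1]+T[3]-T[0];print(np.degrees(np.arctan2(v[1],v[0])))
D=[at(d,U(u),.009)[:2] for u in [(207,368),(437,360)]];print('divider',D,(D[0]+D[1])/2)
yd=np.array([-.5413,-.8408]);m=T.mean(0);print('divider y',[(q-m)@yd for q in D])
E
```

```text
[[0.3858 0.2807]
 [0.4703 0.2279]
 [0.4126 0.1387]
 [0.3303 0.1921]] [0.3997 0.2098] [np.float64(0.10458635157272085), np.float64(0.09963121085999933), np.float64(0.10625862182235328), np.float64(0.0981208199674888)]
-32.498863306563344
-122.5207973275258
divider [array([0.356 , 0.2312]), array([0.4367, 0.1767])] [0.3963 0.2039]
divider y [np.float64(0.005746073513941065), np.float64(0.007890647333435094)]
```

Request:
move_arm([
  [0,-0.009,0.02,0,0,0,0.3],
  [0,-0.009,0.06,0,0,0,0.3],
  [0,-0.009,0.1,0,0,0,0.3],
  [0,-0.009,0.13,0,0,0,0.3],
  [0,-0.009,0.155,0,0,0,0.3],
  [0,-0.009,0.17,0,0,0,0.3],
  [0,-0.009,0.177,0,0,0,0.3],
  [0,-0.009,0.18,0,0,0,0.3],
  [0,-0.009,0.18,0,0,0,0.3],
])

```text
time_s: 17.22
position: [0.4005, 0.237, 0.025]
tcp_rot: [[-0.841, 0.541, 0.0], [0.541, 0.841, 0.0], [-0.0, 0.0, -1.0]]
force: [-0.2, -0.6, -2.3]
opening: 0.455
grasp_force: 30.0
```

Request:
move_arm([
  [0,0,0.002,0,0,0,0.3],
  [0,0,0.004,0,0,0,0.3],
  [0,0,0.006,0,0,0,0.3],
  [0,0,0.007,0,0,0,0.3],
  [0,0,0.007,0,0,0,0.3],
])

```text
time_s: 17.63
position: [0.4005, 0.237, 0.023]
tcp_rot: [[-0.841, 0.541, 0.0], [0.541, 0.841, 0.0], [-0.0, 0.0, -1.0]]
force: [0.3, 0.5, -3.5]
opening: 0.456
grasp_force: 30.0
```

Request:
move_arm([
  [0,0,0.001,0,0,0,0.3],
  [0,0,0.002,0,0,0,0.3],
  [0,0,0.003,0,0,0,0.3],
  [0,0,0.003,0,0,0,0.3],
])

```text
time_s: 17.97
position: [0.4005, 0.237, 0.0226]
tcp_rot: [[-0.841, 0.541, 0.001], [0.541, 0.841, 0.0], [-0.0, 0.0, -1.0]]
force: [-0.2, -0.6, 5.9]
opening: 0.456
grasp_force: 30.0
```

The force rose at the height predicted for the lane floor, so the padlock is down. I'll open slightly and rise.

Request:
move_arm([
  [0,0,0,0,0,0,0.52],
  [0,0,0,0,0,0,0.52],
  [0,0,0,0,0,0,0.52],
  [0,0,0,0,0,0,0.52],
  [0,0,-0.02,0,0,0,0.52],
  [0,0,-0.06,0,0,0,0.52],
  [0,0,-0.15,0,0,0,0.52],
  [0,0,-0.28,0,0,0,0.52],
  [0,0,-0.42,0,0,0,0.52],
  [0,0,-0.56,0,0,0,0.52],
])

```text
time_s: 18.8
position: [0.3995, 0.2367, 0.191]
tcp_rot: [[-0.841, 0.541, -0.002], [0.541, 0.841, -0.001], [0.001, -0.001, -1.0]]
force: [1.0, 0.0, 0.2]
opening: 0.519
grasp_force: 0.0
```

```bash
python3 - <<'E'
from h import *
s=bot.read_state();p=s['position'];psi=np.degrees(np.arctan2(s['tcp_rot'][1,1],s['tcp_rot'][0,1]));print(p,psi)
rows([*p,psi],[[.47,-.03,.26,30,.52]])
E
```

```text
[0.3995097  0.23666794 0.19101913] 57.266283548702596
[[-0.6783,-0.6207,-0.2299,0,0,np.float64(0.1515),0.52]] max 0.6783
```

Request:
move_arm([
  [-0.1,-0.1,-0.1,0,0,0.02,0.52],
  [-0.68,-0.62,-0.23,0,0,0.15,0.52],
  [-0.68,-0.62,-0.23,0,0,0.15,0.52],
  [-0.68,-0.62,-0.23,0,0,0.15,0.52],
  [-0.68,-0.62,-0.23,0,0,0.15,0.52],
  [-0.68,-0.62,-0.23,0,0,0.15,0.52],
  [-0.68,-0.62,-0.23,0,0,0.15,0.52],
  [-0.68,-0.62,-0.23,0,0,0.15,0.52],
  [-0.68,-0.62,-0.23,0,0,0.15,0.52],
  [-0.68,-0.62,-0.23,0,0,0.15,0.52],
])

```text
time_s: 19.63
position: [0.4705, -0.0294, 0.2581]
tcp_rot: [[-0.503, 0.864, -0.002], [0.864, 0.503, 0.001], [0.002, -0.001, -1.0]]
force: [-0.5, 0.3, 0.5]
opening: 0.518
grasp_force: 0.0
```

```bash
python3 - <<'E'
from h import *
c=cap('top');d=cap('scene')
A=cv2.resize(c['image'][160:375,225:435],(390,400),interpolation=cv2.INTER_CUBIC)
B=cv2.resize(d['image'][220:360,180:320],(400,400),interpolation=cv2.INTER_CUBIC)
cv2.imwrite('pics/z8.png',np.hstack([A,B]))
E
```

```text
(no output)
```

View pics/z8.png

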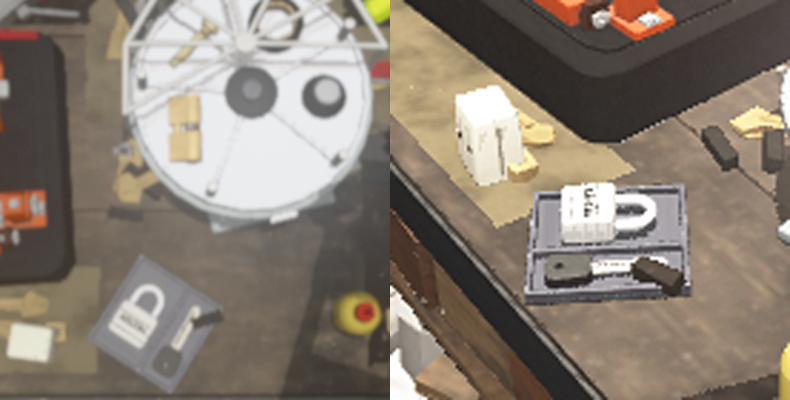

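The padlock lies flat and lengthwise in the wide lane, at about (135,315) on the left and (605,212) on the right. The key, adapter and bottle are undisturbed, and the other parts are in their pockets.

```bash
python3 -c "
from h import *
print(workorder.hand_in())"
```

```text
the job is handed in; nothing more can be done
None
```

The padlock's pocket was turned to the window and left at rest there (within about 1°). The padlock now lies flat and lengthwise in the wide lane beside its key, nothing else was disturbed, and the job was handed in at about 20 s; `hand_in` reported no verdict.

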